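# Spare drawer pull from the pocket tray into the drawer

### The arm

A 6-joint arm with a two-finger parallel gripper is mounted at the origin on the work surface. World frame = base frame: x ahead of the robot, y to its left, z up, the work surface at z = 0. Lengths are in m, angles in rad, forces in N, time in s.
With the tool pointing down it reaches from about 0.35 to 1 m from the base axis. Payload 7.1 kg.
Tool frame: the origin (TCP) lies midway between the tips of the shut fingers; the grasp point (between the pads) lies 19 mm behind it (tcp_to_grasp is the distance from the TCP to the grasp point, in m); z points along the fingers, y is the line along which they close (so a half turn about z gives the same grasp; the last joint's range is limited). The gripper opens to 85 mm and grips with 20 to 120 N. Pads are 22 mm wide; open, the fingers measure 114 mm over their backs; the gripper's body (76 mm by 85 mm) begins 54 mm behind the grasp point. The pads swing forward as they close: fully open they stand 13 mm farther back than shut.
Start: joints at [-1.175, 0.423, 1.63, -0, 1.089, -0.019], TCP at [0.252, -0.572, 0.231] pointing down, gripper open.
Joint ranges: [-3, 3], [-0.9, 2.11], [0.09, 2.58], [-1.31, 4.45], [0.11, 2.69], [-2.54, 2.54]. Speed limits (rad/s): [2.39, 2.39, 3.01, 3.14, 3.14, 3.14].

### API

Orientations are given as [roll, pitch, yaw] about the fixed x, y, z axes, in that order (R = Rz(yaw) Ry(pitch) Rx(roll)).
In Python, from cell import * gives the robot as it stands.
- The arm moves only by the tool play_rows, never from a script. Its argument "series" is a list of rows, each a list of 7 numbers: the turn, a rotation vector about the tool's x, y, z in rad, then the shift along the tool's x, y, z in cm, then the opening in per cent of the stroke, from 0 (shut) to 100 (fully open). In form: [[rx, ry, rz, x, y, z, grip], ...]. A call has exactly 5 rows; each row is the pose to reach, as a shift and turn from the pose commanded when the call began, along the tool's axes at that moment; what a row does not reach only later rows make up. A row lasts 1/8 s, in which the tool goes at most 62.5 mm and 10.7 degrees, less where a joint would pass 70% of its speed; a pose out of reach is approached as far as the arm can. A call with a gripper value outside its range is refused whole. The fingers move at their own pace and stop on an object; "squeeze" is the grip in N (left out, the last holds). Time passes only in rows, so rows that repeat a pose let the fingers close, or fill a call up. It gives the time, the measured TCP pose, the force, the opening and the grip force at its end, in the units of the state.
- read_state(): the state, without advancing time (a new reading comes with each control period).
- get_image(name): name is "side" or "top"; returns a dict with "color" (420x560x3 uint8, blue, green, red), "z_map" (420x560 float32, m along the optical axis (not along the pixel's ray), 0 where there is no reading), "fx", "fy", "cx", "cy" (pixels), "R" (3x3) and "t" (3): a world point X has camera coordinates R X + t. Camera axes: x right, y down, z forward; pixel columns grow to the right and rows downward; lengths in m; the calibration is good to about 2 mm. A picture is of the moment at which its call begins.
- finish_job(): hands the job in; it is judged then, once.
The state is a dict: "clock": time; "joints": joint angles; "qvel": joint speeds; "effort": joint torques, N m; "position": TCP position; "ee_rot": TCP orientation; "ft_force": force on the tool from outside, world axes, zero at the start; "wrist_torque": the same for the moment, N m; "finger_gap": opening from 0.0 (shut) to 1.0 (fully open); "finger_force": force on a finger pad.
Only numpy, scipy, OpenCV 4.12 (cv2) and the standard library are available. Lean on these libraries where they do the work, as an engineer would, in place of code of your own. Each camera call takes 0.05 s, during which the arm holds its last target. There are 200 camera calls.

### The job

Pick the oblong wooden drawer pull out of the pocket tray of spare knobs and put it away in the open top drawer of the little drawer unit: lower it in and set it down rather than dropping it from above. Leave the round knob and the square knob in their pockets.

Things in the scene. Friction and masses are not known exactly. Their poses are not given: they have to be found in the camera images.
- pull: Wanted: dark wood drawer pull, round-ended bar from above, 16 g. Head 44 (x) x 20 mm (y), 10 to 26 mm above its underside; foot below it 40 x 16. Origin: centre of underside; x along it, z up. Stands upright, any yaw, in a pocket of a fixed flat white tray, 150 x 150 x 14 mm, on the table. Pocket floors are 4 mm above the table, so its top is 30 mm above the table, 16 mm above the tray's top.
- round_knob: Unwanted: round knob of the same wood, head 28 mm in diameter, 26 mm tall, upright in another pocket of the same tray; leave it there. Origin: centre of its underside, z up. The tray's four pockets (2 x 2, one empty) are each 52 mm square and 10 mm deep, their centres 74 mm apart.
- square_knob: Unwanted: square knob of the same wood, head 26 x 26 mm, 26 mm tall, upright in a third pocket of the same tray; leave it there. Origin: centre of its underside, z up.
- drawer_spot (a point): Point on the floor of the top drawer (open 120 to 145 mm towards the robot, light friction) of a fixed plastic unit at left. x points into the unit, y across, z up. Midway across, 65 mm behind the front wall's inner face, over 45 mm before the unit's top panel. Floor 75 mm above the table; inside 148 mm wide; above the floor: side walls 33 mm, front panel 43, unit top 55. Knob sticks out 35 mm in front.
Not all that is in view belongs to the job. What is shaped like the pull but blue or green is not meant.

How it is judged:
By the outcome, as a careful person would: the job done as asked, in the order asked, and still so for the second after the job is handed in, with the robot touching nothing.
It also fails if it takes over 38 s, if anything falls off the work surface, if the arm or the gripper's body presses on something with over 40 N, if the wrist force passes 120 N, or if a joint passes its speed limit or range.

## Working session

There is one attempt and no reset: what is moved stays moved. The work goes in short steps, Python scripts to look and compute and a tool call to move; the robot and the scene stay as the last step left them, time stands still between calls to the robot, and variables do not carry over. Pictures are saved under pics/ and viewed, at most 10 in all, crops included, and the job is handed in when it is done.

Besides the shell and the picture viewer there is one more tool, called after "Emit:" as name(argument=value, ...) on one line, values as JSON. play_rows: Moves the arm, as the interface text tells. Its arguments: {"type":"object","properties":{"series":{"type":"array","items":{"type":"array","items":{"type":"number"}}},"squeeze":{"type":"number"}},"required":["series"]}

```bash
mkdir -p pics
python3 - <<'E'
from cell import *
import cv2, numpy as np, pickle
ims={n:get_image(n) for n in("top","side")}
pickle.dump(ims,open("im0.pkl","wb"))
for n,i in ims.items():
    cv2.imwrite(f"pics/{n}0.png",i["color"]); print(n,i["fx"],i["cx"],i["cy"],i["R"].round(3).tolist(),i["t"].round(3))
s=read_state();print(s)
E
```

```text
top 382.1755518933676 282.26886520776276 208.12899166409088 [[0.019, -1.0, 0.009], [-0.994, -0.02, -0.111], [0.111, -0.007, -0.994]] [0.081 0.518 0.746]
side 467.12220588878876 286.78195619345985 214.0927343513758 [[0.971, -0.238, 0.019], [-0.102, -0.484, -0.869], [0.216, 0.842, -0.494]] [-0.507  0.18   0.713]
{'clock': 0.1, 'joints': array([-1.17498343e+00,  4.23801616e-01,  1.63060727e+00, -5.28316219e-06,
        1.08861845e+00, -1.89896191e-02]), 'qvel': array([ 8.66944221e-06, -8.24722814e-05, -1.83369250e-03,  3.37625738e-04,
        2.33641045e-03,  2.24969880e-04]), 'effort': array([-4.91345254e-04, -5.58430052e+01, -2.82445568e+01, -1.03945067e-04,
        3.02807952e-03, -1.16773884e-05]), 'position': array([ 0.25171633, -0.57152412,  0.23060268]), 'ee_rot': array([-3.14015814e+00, -2.25660244e-05,  4.14804951e-01]), 'ft_force': array([ 0.23802431, -0.46667231,  0.50753494]), 'wrist_torque': array([-0.00224527,  0.00685171,  0.00115657]), 'finger_force': 0.0, 'finger_gap': 1.000496376642831}
```

View pics/top0.png

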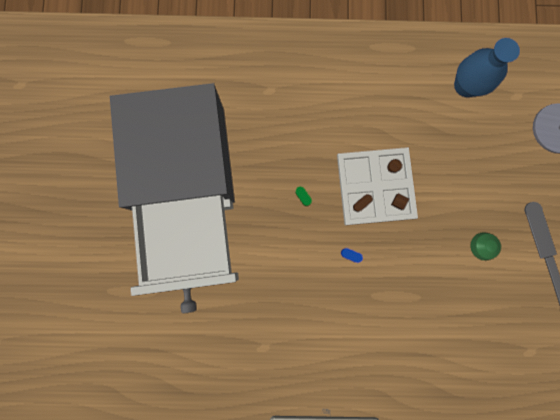

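View pics/side0.png

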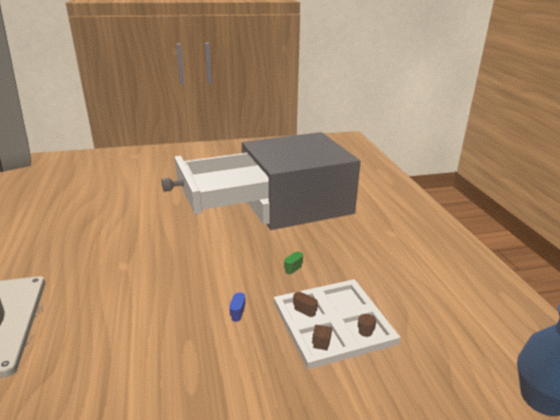

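The top view shows the drawer unit at left, with its open drawer floor around (185,240) and its knob at (188,305). The white tray is at (378,187).

Candidates:
- Dark wood oblong at (363,203): round-ended, in a tray pocket.
- Round knob at (395,166).
- Square knob at (400,202).
- Green oblong at (303,196) and blue oblong at (352,255): both lying on the table.

The dark oblong at (363,203) fits the description, being wooden, oblong and in the tray. I'll confirm it with a crop and measure it.

```bash
cat > h.py <<'E'
import numpy as np, cv2
def cloud(i):
    v,u=np.mgrid[:420,:560]; z=i["z_map"].astype(float)
    P=np.dstack([(u-i["cx"])/i["fx"]*z,(v-i["cy"])/i["fy"]*z,z])
    return (P-i["t"])@i["R"]
def ray(i,uv,h):
    uv=np.atleast_2d(uv).astype(float)
    d=np.c_[(uv[:,0]-i["cx"])/i["fx"],(uv[:,1]-i["cy"])/i["fy"],np.ones(len(uv))]@i["R"]
    c=-i["R"].T@i["t"]; return c+d*((h-c[2])/d[:,2])[:,None]
def dark(i,box):
    u0,v0,u1,v1=box; c=i["color"].astype(int); m=np.zeros((420,560),np.uint8)
    s=c[v0:v1,u0:u1]; m[v0:v1,u0:u1]=(s.max(2)<95)&(s[...,2]>s[...,0]-5)
    return m
E
python3 - <<'E'
import pickle; from h import *
ims=pickle.load(open("im0.pkl","rb"))
t,s=ims["top"],ims["side"]
C=cloud(t)
for n,i,b in(("top",t,(345,188,378,218)),("side",s,(290,288,322,318))):
    m=dark(i,b); P=cloud(i)[m>0]; print(n,m.sum(),"z pct",np.percentile(P[:,2],[5,25,50,75,95]).round(4))
    top=P[P[:,2]>0.026]
    r=cv2.minAreaRect((top[:,:2]*1000).astype(np.float32)); print("cloud top",len(top),r)
    uv=np.argwhere(m)[:,::-1]; R=ray(i,uv,0.030); print("ray z=.03",cv2.minAreaRect((R[:,:2]*1000).astype(np.float32)))
# drawer: depth profiles
print("col185", [(v,*C[v,185].round(3)) for v in range(188,316,6)])
print("row250", [(u,*C[250,u].round(3)) for u in range(128,242,4)])
print("row215", [(u,*C[215,u].round(3)) for u in list(range(128,150,3))+list(range(218,242,3))])
a=cv2.resize(t["color"][140:270,285:425],None,fx=4,fy=4,interpolation=cv2.INTER_CUBIC)
cv2.imwrite("pics/crop0.png",a)
E
```

```text
top 171 z pct [0.0274 0.0287 0.0298 0.0307 0.0322]
cloud top 165 ((531.538330078125, -71.8799057006836), (17.193416595458984, 41.60894775390625), 45.27728271484375)
ray z=.03 ((530.6991577148438, -71.16039276123047), (17.541006088256836, 42.96702575683594), 40.59963607788086)
side 161 z pct [0.009  0.0146 0.0193 0.0238 0.0279]
cloud top 25 ((529.3810424804688, -83.46894836425781), (8.464733123779297, 37.4385871887207), 52.98912048339844)
ray z=.03 ((524.6243896484375, -93.76496124267578), (25.590496063232422, 40.599891662597656), 53.54281997680664)
col185 [(188, np.float64(0.538), np.float64(0.264), np.float64(0.131)), (194, np.float64(0.527), np.float64(0.263), np.float64(0.13)), (200, np.float64(0.523), np.float64(0.276), np.float64(0.076)), (206, np.float64(0.512), np.float64(0.276), np.float64(0.075)), (212, np.float64(0.5), np.float64(0.275), np.float64(0.075)), (218, np.float64(0.489), np.float64(0.275), np.float64(0.075)), (224, np.float64(0.478), np.float64(0.275), np.float64(0.074)), (230, np.float64(0.466), np.float64(0.274), np.float64(0.073)), (236, np.float64(0.455), np.
[... 3039 characters left out ...]
), (143, np.float64(0.493), np.float64(0.354), np.float64(0.078)), (146, np.float64(0.493), np.float64(0.348), np.float64(0.077)), (149, np.float64(0.493), np.float64(0.343), np.float64(0.075)), (218, np.float64(0.496), np.float64(0.213), np.float64(0.075)), (221, np.float64(0.493), np.float64(0.202), np.float64(0.107)), (224, np.float64(0.495), np.float64(0.2), np.float64(0.085)), (227, np.float64(0.503), np.float64(0.206), np.float64(-0.001)), (230, np.float64(0.503), np.float64(0.2), np.float64(0.0)), (233, np.float64(0.503), np.float64(0.194), np.float64(0.0)), (236, np.float64(0.503), np.float64(0.187), np.float64(0.001)), (239, np.float64(0.504), np.float64(0.181), np.float64(-0.002))]
```

View pics/crop0.png

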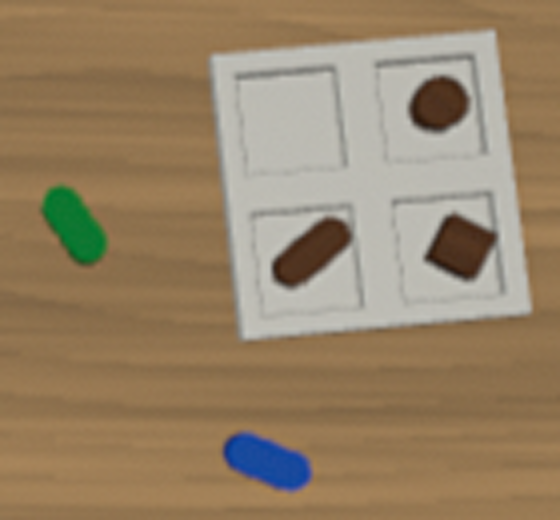

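The crop confirms it: the dark wooden round-ended bar at crop (312,252), which is full-image (363,203), is the pull. The square knob is at crop (460,246), the round knob at crop (440,103), and the green and blue bars lie outside the tray.

```bash
cat >> h.py <<'E'
def go(x,y,z,yaw):
    "print turn about tool z and tool-frame shift in cm from the present pose"
    from cell import read_state
    from scipy.spatial.transform import Rotation as Ro
    s=read_state(); R=Ro.from_euler("xyz",s["ee_rot"]); G=Ro.from_euler("xyz",[np.pi,0,yaw])
    print("turn",(R.inv()*G).as_rotvec().round(4),"shift cm",(R.inv().apply(np.array([x,y,z])-s["position"])*100).round(2),"clock",s["clock"])
E
python3 - <<'E'
import pickle; from h import *
t=pickle.load(open("im0.pkl","rb"))["top"]; C=cloud(t)
uv=np.argwhere(dark(t,(345,188,378,218)))[:,::-1]; P=ray(t,uv,.03)[:,:2]
w,V=np.linalg.eigh(np.cov(P.T)); ang=np.arctan2(*V[::-1,1])
print("centre",P.mean(0).round(4),"long deg",np.degrees(ang)%180,"sd",np.sqrt(w))
print("ball height",C[230:262,470:502,2].max(), "bottle",C[40:100,450:520,2].max())
yaw=ang%np.pi; print("yaw",yaw)
go(*P.mean(0),.10,yaw)
E
```

```text
centre [ 0.5308 -0.0711] long deg 128.92987769647004 sd [0.00480771 0.01196444]
ball height 0.7978731634073317 bottle 0.7978731634073317
yaw 2.2502508699970045
turn [-1.0000e-03 -1.3000e-03 -1.8354e+00] shift cm [ 45.71 -34.53  13.11] clock 0.1
```

Emit:
play_rows(series=[[0, 0, -0.18, 4.5, -3.5, 0, 50], [0, 0, -0.36, 9, -7, 0, 50], [0, 0, -0.54, 14, -10.5, 0, 50], [0, 0, -0.72, 18.5, -14, 0, 50], [0, 0, -0.9, 23, -17.4, 0, 50]], squeeze=30)

```text
clock: 0.72
position: [0.3928, -0.3182, 0.2312]
ee_rot: [-3.141, -0.0, 1.321]
ft_force: [0.5, -0.4, 0.4]
finger_gap: 0.5
finger_force: 0.0
```

```bash
python3 -c "
from h import *; go(.5308,-.0711,.10,2.25)"
```

```text
turn [-1.000e-04 -3.000e-04 -9.295e-01] shift cm [27.36  7.26 13.12] clock 0.725
```

Emit:
play_rows(series=[[0, 0, -0.18, 5.4, 1.45, 0, 50], [0, 0, -0.36, 11, 2.9, 2, 50], [0, 0, -0.54, 16.4, 4.4, 5, 50], [0, 0, -0.72, 22, 5.8, 9, 50], [0, 0, -0.91, 27.4, 7.3, 13, 50]])

```text
clock: 1.35
position: [0.5268, -0.0825, 0.1091]
ee_rot: [3.141, 0.0, 2.229]
ft_force: [0.8, -0.2, 0.5]
finger_gap: 0.495
finger_force: 0.0
```

Emit:
play_rows(series=[[0, 0, -0.02, 0, 0, 0, 50], [0, 0, -0.02, 0, 0, 0, 50], [0, 0, -0.02, 0, 0, 0, 50], [0, 0, -0.02, 0, 0, 0, 50], [0, 0, -0.02, 0, 0, 0, 50]])

```text
clock: 1.98
position: [0.5262, -0.0849, 0.1107]
ee_rot: [3.141, 0.001, 2.241]
ft_force: [-0.0, 0.3, 0.1]
finger_gap: 0.5
finger_force: 0.0
```

Run:
```python
from h import *; from cell import get_image
go(.5308,-.0711,.015,2.25)
a=get_image("side"); b=get_image("top")
x=cv2.resize(a["color"][180:390,200:430],(600,548)); y=b["color"][120:280,300:460]
cv2.imwrite("pics/near1.png",x)
```

```text
turn [ 0.0007  0.0008 -0.0092] shift cm [0.8  1.21 9.57] clock 1.975
```

View pics/near1.png

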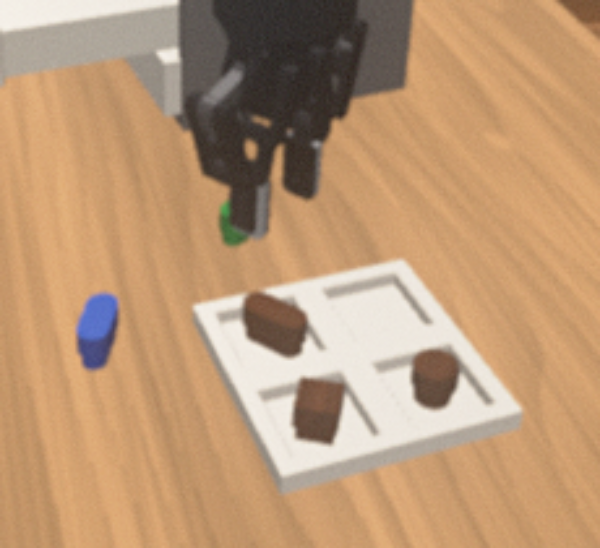

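The side view shows the pull at crop (275,322), in its pocket, with the half-open fingers at crop (245,215) and (300,175) above it. I'll centre over it and descend part way.

Emit:
play_rows(series=[[0, 0, -0.01, 0.8, 1.2, 0, 50], [0, 0, -0.01, 0.8, 1.2, 1.5, 50], [0, 0, -0.01, 0.8, 1.2, 4, 50], [0, 0, -0.01, 0.8, 1.2, 6, 50], [0, 0, -0.01, 0.8, 1.2, 6, 50]])

```text
clock: 2.7
position: [0.5289, -0.0699, 0.0479]
ee_rot: [-3.139, -0.003, 2.253]
ft_force: [0.7, -0.5, -0.1]
finger_gap: 0.506
finger_force: 0.0
```

Run:
```python
from h import *; from cell import get_image; import pickle
s=pickle.load(open("im0.pkl","rb"))["side"]
print("side est of top centre",ray(s,[[307,298]],.03))
go(.5308,-.0711,.015,2.25)
a=get_image("side")
cv2.imwrite("pics/near2.png",cv2.resize(a["color"][250:360,260:400],(764,600),interpolation=cv2.INTER_CUBIC))
```

```text
side est of top centre [[ 0.53657109 -0.07407094  0.03      ]]
turn [-0.0029 -0.0032  0.0028] shift cm [-0.23  0.08  3.29] clock 2.7
```

View pics/near2.png

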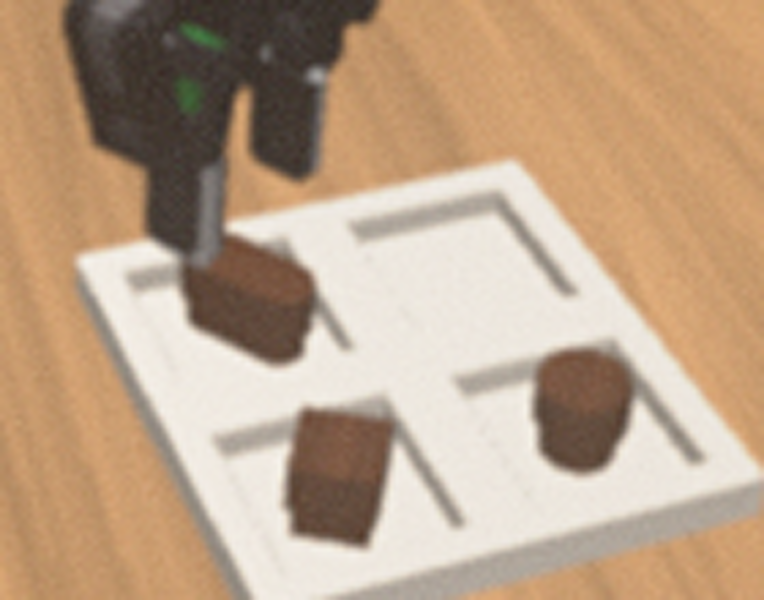

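The pull's top is at crop (250,270), with the near finger at (190,250) and the far finger at (290,170) straddling it. I'll finish the descent with a small correction.

Emit:
play_rows(series=[[0, 0, 0, -0.25, 0.1, 0.5, 50], [0, 0, 0, -0.25, 0.1, 1.5, 50], [0, 0, 0, -0.25, 0.1, 2.4, 50], [0, 0, 0, -0.25, 0.1, 3.2, 50], [0, 0, 0, -0.25, 0.1, 3.2, 50]])

```text
clock: 3.38
position: [0.5323, -0.0716, 0.0173]
ee_rot: [-3.141, -0.001, 2.252]
ft_force: [0.7, -0.7, 0.2]
finger_gap: 0.502
finger_force: 0.0
```

Run:
```python
from h import *; from cell import get_image
a=get_image("side")
go(.5308,-.0711,.015,2.25)
cv2.imwrite("pics/near3.png",cv2.resize(a["color"][250:360,260:400],(764,600),interpolation=cv2.INTER_CUBIC))
```

```text
turn [-0.0005 -0.0006  0.0022] shift cm [ 0.16 -0.1   0.27] clock 3.425
```

View pics/near3.png

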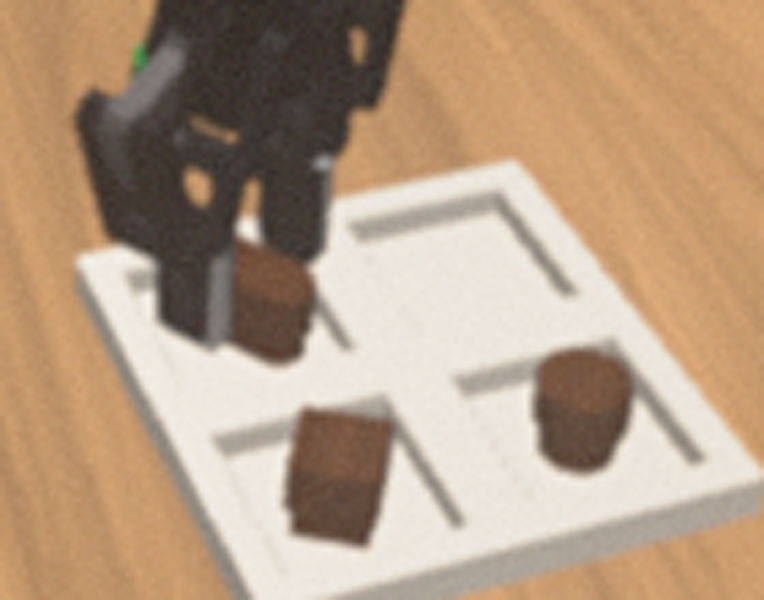

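The fingers straddle the pull, with tips near crop (205,345) and (300,255). I'll lower 2 mm and close.

Emit:
play_rows(series=[[0, 0, 0, 0, 0, 0.2, 50], [0, 0, 0, 0, 0, 0.2, 10], [0, 0, 0, 0, 0, 0.2, 10], [0, 0, 0, 0, 0, 0.2, 10], [0, 0, 0, 0, 0, 0.2, 10]], squeeze=30)

```text
clock: 4.05
position: [0.5331, -0.0718, 0.0164]
ee_rot: [3.141, 0.0, 2.252]
ft_force: [-0.5, -0.1, 3.3]
finger_gap: 0.228
finger_force: 31.0
```

Emit:
play_rows(series=[[0, 0, 0, 0, 0, 0, 10], [0, 0, 0, 0, 0, 0, 10], [0, 0, 0, 0, 0, -1, 10], [0, 0, 0, 0, 0, -3, 10], [0, 0, 0, 0, 0, -5, 10]])

```text
clock: 4.68
position: [0.5325, -0.0717, 0.0667]
ee_rot: [-3.141, -0.001, 2.252]
ft_force: [0.8, 0.2, 0.9]
finger_gap: 0.222
finger_force: 30.6
```

Run:
```python
from h import *; from cell import get_image
a=get_image("side")
go(.445,.274,.20,2.25)
cv2.imwrite("pics/lift.png",cv2.resize(a["color"][220:360,260:400],(600,600),interpolation=cv2.INTER_CUBIC))
```

```text
turn [0.0019 0.0021 0.0023] shift cm [ 32.44  14.9  -13.14] clock 4.725
```

View pics/lift.png

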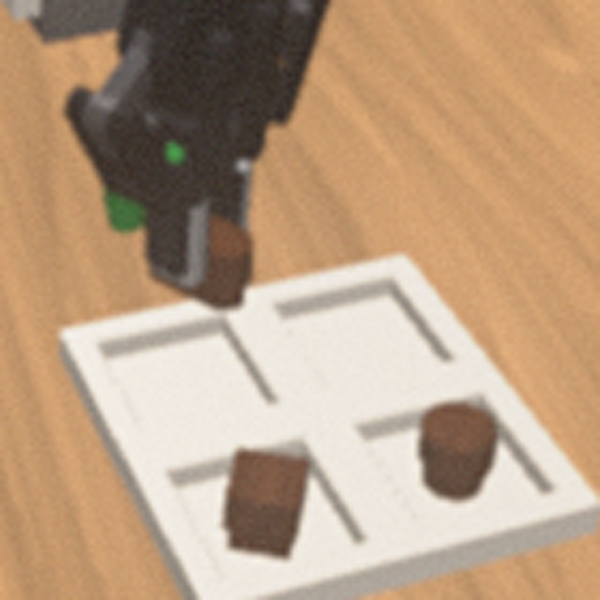

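The pull is held, at crop (225,265), and clear of the tray. The square and round knobs are undisturbed in their pockets. I'll rise and go across.

Emit:
play_rows(series=[[0, 0, 0, 0, 0, -5, 10], [0, 0, 0, 3, 1.4, -9.5, 10], [0, 0, 0, 7.5, 3.4, -13, 10], [0, 0, 0, 12.5, 5.7, -13.2, 10], [0, 0, 0, 17.5, 8, -13.2, 10]])

```text
clock: 5.35
position: [0.4844, 0.116, 0.1989]
ee_rot: [3.14, 0.001, 2.252]
ft_force: [0.9, 0.8, -0.2]
finger_gap: 0.226
finger_force: 30.6
```

Emit:
play_rows(series=[[0, 0, 0, 4.5, 2, 0, 10], [0, 0, 0, 8.5, 3.9, 0, 10], [0, 0, 0, 12, 5.5, 0, 10], [0, 0, 0, 14, 6.4, 0, 10], [0, 0, 0, 14.9, 6.8, 0, 10]])

```text
clock: 5.98
position: [0.4431, 0.274, 0.1979]
ee_rot: [-3.141, -0.0, 2.254]
ft_force: [0.4, 0.0, -0.2]
finger_gap: 0.226
finger_force: 30.6
```

Run:
```python
from h import *; from cell import get_image,read_state
a=get_image("side"); s=read_state()
go(.445,.274,.0925,2.25); print(s["finger_gap"],s["finger_force"],s["position"],s["joints"])
cv2.imwrite("pics/over.png",cv2.resize(a["color"][60:240,140:380],(800,600),interpolation=cv2.INTER_CUBIC))
```

```text
turn [-0.0001 -0.0003  0.0034] shift cm [-0.15  0.12 10.54] clock 6.025
0.22753863048195128 30.59051761621504 [0.44318479 0.27436604 0.19793645] [ 5.31320954e-01  3.16521240e-01  1.88512066e+00  3.78203015e-04
  9.40052610e-01 -1.51477247e-01]
```

View pics/over.png

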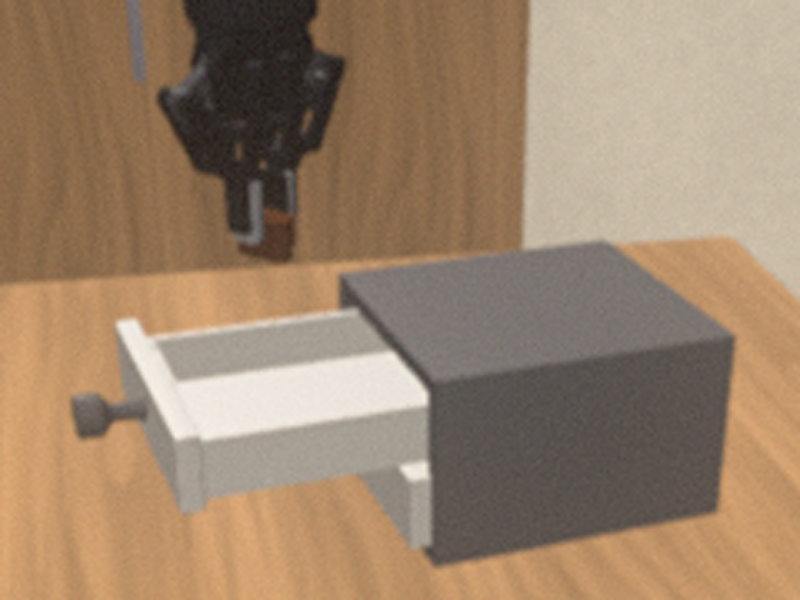

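The pull is held at crop (270,235), above the open drawer at (290,390). I'll lower it in.

Emit:
play_rows(series=[[0, 0, 0, -0.1, 0.1, 3, 10], [0, 0, 0, -0.1, 0.1, 6.5, 10], [0, 0, 0, -0.1, 0.1, 9, 10], [0, 0, 0, -0.1, 0.1, 10.2, 10], [0, 0, 0, -0.1, 0.1, 10.5, 10]])

```text
clock: 6.65
position: [0.4451, 0.2724, 0.0927]
ee_rot: [-3.141, -0.0, 2.252]
ft_force: [0.0, -0.4, 0.4]
finger_gap: 0.22
finger_force: 30.6
```

Emit:
play_rows(series=[[0, 0, 0, 0, 0, 0.05, 10], [0, 0, 0, 0, 0, 0.15, 10], [0, 0, 0, 0, 0, 0.25, 10], [0, 0, 0, 0, 0, 0.3, 10], [0, 0, 0, 0, 0, 0.3, 10]])

```text
clock: 7.28
position: [0.4451, 0.273, 0.0902]
ee_rot: [3.141, 0.0, 2.252]
ft_force: [0.2, -0.4, 0.3]
finger_gap: 0.224
finger_force: 30.6
```

Emit:
play_rows(series=[[0, 0, 0, 0, 0, 0.05, 10], [0, 0, 0, 0, 0, 0.1, 10], [0, 0, 0, 0, 0, 0.15, 10], [0, 0, 0, 0, 0, 0.2, 10], [0, 0, 0, 0, 0, 0.2, 10]])

```text
clock: 7.9
position: [0.4451, 0.273, 0.088]
ee_rot: [-3.141, -0.0, 2.252]
ft_force: [-0.2, -0.2, -0.3]
finger_gap: 0.223
finger_force: 30.6
```

Emit:
play_rows(series=[[0, 0, 0, 0, 0, 0.05, 10], [0, 0, 0, 0, 0, 0.1, 10], [0, 0, 0, 0, 0, 0.1, 10], [0, 0, 0, 0, 0, 0.1, 10], [0, 0, 0, 0, 0, 0.1, 10]])

```text
clock: 8.52
position: [0.4452, 0.273, 0.0873]
ee_rot: [3.141, 0.0, 2.252]
ft_force: [-0.7, -0.7, 5.4]
finger_gap: 0.223
finger_force: 31.2
```

Contact shows 5.4 N upward, so the pull is standing on the drawer floor. I'll release and go up.

Emit:
play_rows(series=[[0, 0, 0, 0, 0, -0.03, 10], [0, 0, 0, 0, 0, -0.03, 28], [0, 0, 0, 0, 0, -0.03, 40], [0, 0, 0, 0, 0, -0.03, 50], [0, 0, 0, 0, 0, -0.03, 50]])

```text
clock: 9.15
position: [0.445, 0.273, 0.0873]
ee_rot: [-3.141, -0.0, 2.252]
ft_force: [-0.8, 0.3, -0.6]
finger_gap: 0.497
finger_force: 0.0
```

Emit:
play_rows(series=[[0, 0, 0, 0, 0, -0.5, 50], [0, 0, 0, 0, 0, -2, 50], [0, 0, 0, 0, 0, -5, 50], [0, 0, 0, 0, 0, -9, 50], [0, 0, 0, 0, 0, -13, 50]])

```text
clock: 9.78
position: [0.445, 0.273, 0.2197]
ee_rot: [3.141, 0.0, 2.252]
ft_force: [0.4, 1.5, 0.4]
finger_gap: 0.497
finger_force: 0.0
```

Emit:
play_rows(series=[[0, 0, 0, -5, -2, 0, 50], [0, 0, 0, -10, -4, 0, 50], [0, 0, 0, -15, -6, 0, 50], [0, 0, 0, -18, -8, 0, 50], [0, 0, 0, -18, -8, 0, 50]])

```text
clock: 10.4
position: [0.4967, 0.0808, 0.2185]
ee_rot: [3.141, 0.001, 2.249]
ft_force: [0.3, -0.5, 0.1]
finger_gap: 0.5
finger_force: 0.0
```

Run:
```python
from h import *; from cell import get_image
a=get_image("side"); b=get_image("top")
m=dark(b,(150,205,225,272)); P=cloud(b)[m>0]; print(len(P),P.mean(0),P.max(0)) if len(P) else 0
A=cv2.resize(a["color"][110:360,150:400],(400,400)); B=cv2.resize(b["color"][140:320,110:290],(400,400))
cv2.imwrite("pics/end.png",np.hstack([A,B]))
```

```text
383 [0.44179608 0.21541954 0.29188561] [0.45967095 0.28977794 0.79787316]
```

View pics/end.png

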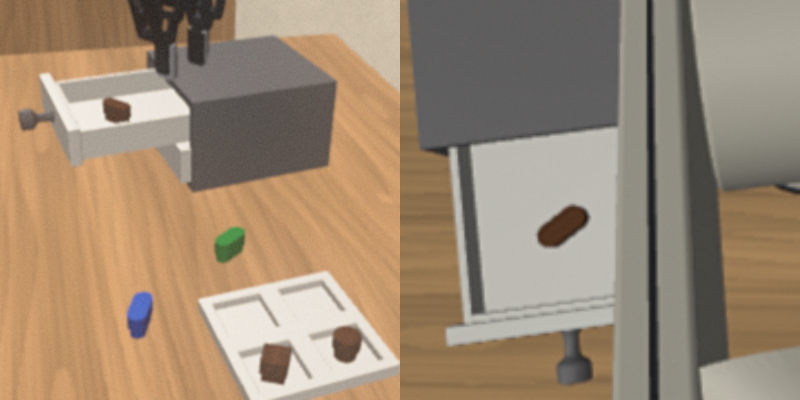

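The side view (left panel) shows the pull standing in the drawer at (117,110), with both knobs still in their pockets at (276,362) and (347,343). The top view (right panel) shows it at (563,226), well inside the drawer. The gripper is clear of everything, so I'm handing in.

```bash
python3 -c "
from cell import *
print(finish_job())"
```

```text
the job is handed in; nothing more can be done
None
```

The wooden pull is standing on the floor of the open top drawer, set down rather than dropped; both knobs are still in their pockets, and the job was handed in after about 10.5 s of the 38 s allowed.

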